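Clamp a filter cartridge with a torque-limiting knob

TASK

Load the clamp on the perfusion bench: set the dark red filter cartridge over the clamp's centre post, then the yellow thrust ring on top of it with its narrow hub upward, both fully down. Then swing the blue arm home over the stack and turn the green knob clockwise until its slip clutch lets go, and carry on at least an eighth of a turn with the clutch slipping. Leave the other things on the bench where they are and let go of the clamp.

Things in the scene. Friction and masses are not known exactly. Their poses are not given: they have to be found in the camera images.
- cartridge: Filter cartridge: dark red upright cylinder with white end bands, 61 mm diameter, 45 mm tall, through bore 20 mm in diameter, about 0.16 kg. Stands upright on the bench. Origin: centre of its underside; z up along the bore.
- thrust: Yellow thrust ring: flange 62 mm diameter and 8 mm thick below, hub 38 mm diameter and 14 mm tall above it (22 mm tall overall), through bore 20 mm, about 0.10 kg. Lies on the bench hub up. Origin: centre of the flange's underside; z up along the bore. On the bench or stacked, the hub is the easy place to grip.
- post (a point): Foot of the clamp's fixed steel centre post, on top of the grey base plate, 20 mm above the bench. The post is 16 mm in diameter, rises 56 mm above this point, tip tapered. Seated, the cartridge's origin is here and the thrust ring's 45 mm higher; the stack ends 67 mm above. +x points to the column; the plate, 100 mm wide, runs from 55 mm at -x to 160 mm at +x; z up.
- column (a point): Axis of the clamp's upright column, the arm's hinge axis, at bench level. It stands 110 mm from the post along the post point's +x. With the arm's hub the column is 48 mm in diameter and 155 mm tall over the bench.
- swing (a joint): Hinge of the blue swing arm about the column (rad): 0 = home against its stop, knob and pad straight over the post; grows as the arm opens counter-clockwise seen from above, to 1.7. Starts at 1.0 to 1.45. Friction 0.12 N m holds it. The arm is a bar 30 mm wide, 115 to 137 mm above the bench; home, it points from the column along the post point's -x and ends 180 mm from the column axis.
- handle (a point): Middle of the arm's handle: red upright pin near the arm's free end, 18 mm in diameter, 50 mm tall (137 to 187 mm above the bench), 170 mm from the column axis, beyond the knob. This point is 162 mm above the bench, 25 mm above the arm's top. Pinch or push it to swing the arm. x points along the arm to the column.
- knob (a point): On the axis of the round green knob on the arm, 168 mm above the bench. The knob is 45 mm in diameter, 149 to 183 mm above the bench, 110 mm from the column axis, 60 mm from the handle's; it can be gripped from above at any angle and does not rise or sink. Below is a white collar, 54 mm in diameter, 137 to 147 mm above the bench, with a black mark. x points along the arm to the column.
- spindle (a joint): Turn of the white collar and screw under the knob (rad), growing clockwise seen from above; starts at 0.4 to 1.5. Drives the pad down 6 mm per rad and stays where it is left (0.09 N m friction). It turns with the knob until the pad presses on the stack, at about 2.7 rad when the stack is seated and the arm home.
- ratchet (a joint): Slip of the green knob against the white collar (rad), growing clockwise seen from above; starts at 0. Constant while knob and collar turn together; grows when the clutch slips, at 0.16 N m, once the collar can turn no further. Turned counter-clockwise, the knob takes the collar along and raises the pad.
- pad (a point): Middle of the underside of the black pressure pad below the knob, 30 mm in diameter, which does not turn; 103 mm above the bench when joint spindle is 0, lower by 6 mm per rad.
- stand: Bystander, fixed: white upright sensor stand with a blue band, 28 mm square and 198 mm tall, on a dark foot 75 by 50 by 8 mm. Origin: centre of its underside.
- spare: Bystander: blue flat ring, 66 mm outside, 40 mm inside, 14 mm tall, loose. Origin: centre of its underside. Not part of the stack.
- bottle: Bystander: amber bottle, 60 mm diameter, 150 mm tall, loose. Origin: centre of its underside.
- jar: Bystander: glass jar with white cap, 64 mm diameter, 85 mm tall, loose. Origin: centre of its underside.
- syringe: Bystander: large syringe lying along its x, 155 mm long (77 mm at -x to 80 mm at +x of the origin), 48 mm across its flange, 30 mm high, loose. Origin: at bench level under its middle.
- forceps: Bystander: steel forceps lying flat along their x, 155 mm long, 70 mm across the finger rings, 10 mm high, loose. Origin: at bench level under their middle.

How it is judged:
By the outcome, as a careful person would: the job done as asked, in the order asked, and still so for the second after the job is handed in, with the robot touching nothing.
It also fails if it takes over 72 s, if anything falls off the work surface, if the arm or the gripper's body presses on something with over 40 N, if the wrist force passes 120 N, or if a joint passes its speed limit or range.

ROBOT

A 6-joint arm with a two-finger parallel gripper is mounted at the origin on the work surface. World frame = base frame: x ahead of the robot, y to its left, z up, the work surface at z = 0. Lengths are in m, angles in rad, forces in N, time in s.
With the tool pointing down it reaches from about 0.35 to 0.85 m from the base axis. Payload 8.1 kg.
Tool frame: the origin (TCP) lies where the fingers leave the gripper's body, on its centre line; the fingertips stand 84 mm ahead of it and the grasp point (between the pads) lies 65 mm ahead of it; z points along the fingers, y is the line along which they close (so a half turn about z gives the same grasp; the last joint's range is limited). The gripper opens to 93 mm and grips with 3 to 60 N. Pads are 15 mm wide; open, the fingers measure 128 mm over their backs; the gripper's body (75 mm by 188 mm) begins 65 mm behind the grasp point.
Start: joints at [1.115, 0.13, 1.488, -0, 1.523, -0.085], TCP at [0.217, 0.559, 0.303] pointing down, gripper open.
Joint ranges: [-2.96, 2.96], [-0.89, 2.26], [0.02, 2.5], [-1.34, 4.48], [0, 2.73], [-2.66, 2.66]. Speed limits (rad/s): [2.39, 2.39, 2.79, 3.14, 3.14, 3.14].

INTERFACE

Orientations are given as a rotation vector (axis times angle).
In Python, from plant import robot gives the robot as it stands.
- The arm moves only by the shell command python3 -m jog 'ROWS' [FORCE]. ROWS is text: rows parted by semicolons, each of 5 numbers parted by spaces: the opening, from 0 (shut) to 1 (fully open), then the shift along the tool's x, y, z in m, then the turn about the tool's z in degrees. A call has 1 to 10 rows; each row shifts and turns the commanded pose from where the row before left it, along the tool's axes as they then stand; what a row does not reach is not made up. A row lasts 1/12 s, in which the tool goes at most 41.7 mm and 7.16 degrees, less where a joint would pass 70% of its speed; a pose out of reach is approached as far as the arm can. A call with a gripper value outside its range is refused whole. The fingers move at their own pace and stop on an object; FORCE is the grip in N (left out, the last holds). Time passes only in rows, so rows that do not move let the fingers close. It gives the time, the measured TCP pose, the force, the opening and the grip force at its end, in the units of the state.
- robot.read_state(): the state, without advancing time (a new reading comes with each control period).
- robot.read_camera(name): name is "scene" or "side" or "wrist"; returns a dict with "color" (384x512x3 uint8, red, green, blue), "intrinsics" (3x3 intrinsics, pixels), "pose" (4x4, takes a point from camera to world coordinates); the wrist camera has in their place "tool_from_camera" (4x4, takes a point from camera to tool coordinates, whose origin is the TCP and whose axes are the flange's). Camera axes: x right, y down, z forward; pixel columns grow to the right and rows downward; lengths in m; the calibration is good to about 2 mm. A picture is of the moment at which its call begins: read the wrist's pose just before it. There is no depth.
- robot.close_job(): hands the job in; it is judged then, once.
The state is a dict: "t": time; "q": joint angles; "dq": joint speeds; "joint_torque": joint torques, N m; "tool_pos": TCP position; "orientation": TCP orientation; "force": force on the tool from outside, world axes, zero at the start; "wrist_torque": the same for the moment, N m; "opening": finger opening in m; "gripper_force": force on a finger pad.
Only numpy, scipy, OpenCV 4.12 (cv2) and the standard library are available. Lean on these libraries where they do the work, as an engineer would, in place of code of your own. Each camera call takes 0.05 s, during which the arm holds its last target. There are 200 camera calls.

## Working session

There is one attempt and no reset: what is moved stays moved. The work goes in short steps, Python scripts to look and compute and a shell command to move; the robot and the scene stay as the last step left them, time stands still between calls to the robot, and variables do not carry over. Pictures are saved under pics/ and viewed, at most 10 in all, crops included, and the job is handed in when it is done.

```bash
ls; mkdir -p pics
cat > h.py <<'E'
import numpy as np, cv2
from plant import robot
from scipy.spatial.transform import Rotation as R
def cam(n):
    s=robot.read_state(); c=robot.read_camera(n)
    if n=='wrist':
        T=np.eye(4); T[:3,:3]=R.from_rotvec(s['orientation']).as_matrix(); T[:3,3]=s['tool_pos']
        P=T@np.array(c['tool_from_camera'])
    else: P=np.array(c['pose'])
    return c['color'],np.array(c['intrinsics']),P
def ray(uv,K,P):
    d=P[:3,:3]@np.linalg.inv(K)@np.array([uv[0],uv[1],1.]); return P[:3,3],d
def onz(uv,K,P,z):
    o,d=ray(uv,K,P); return o+d*(z-o[2])/d[2]
def proj(X,K,P):
    p=np.linalg.inv(P)@np.append(X,1); p=K@p[:3]; return p[:2]/p[2]
def save(im,n): cv2.imwrite('pics/'+n,cv2.cvtColor(im,cv2.COLOR_RGB2BGR))
E
python3 - <<'E'
from h import *
for n in ['scene','side','wrist']:
    im,K,P=cam(n); save(im,n+'0.png'); np.savez(n+'0.npz',im=im,K=K,P=P)
    print(n,K.round(1).tolist(),P.round(3).tolist())
a=[cv2.imread(f'pics/{n}0.png') for n in ['scene','side','wrist']]
print(robot.read_state())
E
```

```text
pics
scene [[436.5, 0.0, 254.5], [0.0, 436.5, 190.0], [0.0, 0.0, 1.0]] [[-0.634, 0.407, -0.658, 1.397], [0.773, 0.334, -0.539, 0.702], [0.001, -0.85, -0.527, 0.834], [0.0, 0.0, 0.0, 1.0]]
side [[403.1, 0.0, 253.8], [0.0, 403.1, 189.7], [0.0, 0.0, 1.0]] [[0.969, -0.171, 0.181, 0.363], [-0.248, -0.712, 0.657, -0.746], [0.017, -0.681, -0.732, 0.935], [0.0, 0.0, 0.0, 1.0]]
wrist [[320.8, 0.0, 251.6], [0.0, 320.8, 188.6], [0.0, 0.0, 1.0]] [[0.363, 0.899, 0.244, 0.15], [0.932, -0.35, -0.096, 0.585], [-0.001, 0.262, -0.965, 0.384], [0.0, 0.0, 0.0, 1.0]]
{'t': 0.15, 'q': array([ 1.11460975e+00,  1.30980621e-01,  1.48903505e+00, -1.97520434e-05,
        1.52297940e+00, -8.54166736e-02]), 'dq': array([ 0.00113088, -0.00164834, -0.00191369,  0.00052051,  0.00118696,
        0.0003259 ]), 'joint_torque': array([ 7.82473635e-04, -5.60467708e+01, -4.92341530e+01,  7.68852909e-02,
        3.02267354e-02, -3.56550663e-05]), 'tool_pos': array([0.21725396, 0.55894661, 0.3019293 ]), 'orientation': array([-5.79006501e-01, -3.08741215e+00,  2.13067085e-03]), 'force': array([-1.39129453,  0.35525711,  0.03456692]), 'wrist_torque': array([-0.02420796, -0.00433335,  0.05732796]), 'gripper_force': 0.0, 'opening': 0.09341342272398878}
```

View pics/scene0.png

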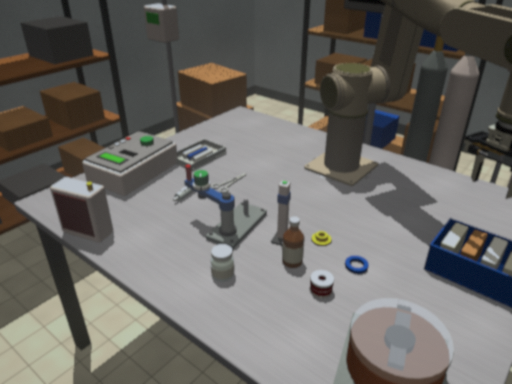

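View pics/side0.png

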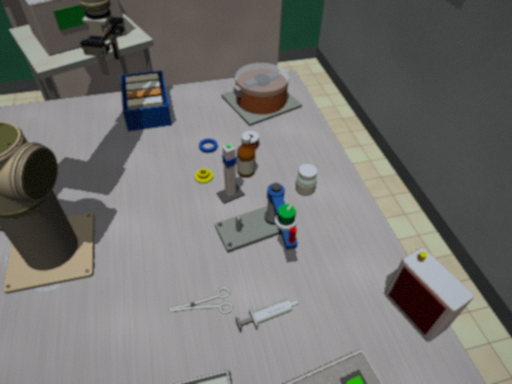

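The scene view shows the cartridge at (321,283), thrust ring (321,238), spare (357,264), bottle (292,243), stand (284,212), jar (222,262), knob (201,176), handle (188,170) and column (227,212). The side view shows the thrust ring at (203,175), cartridge (250,137), post (239,224), knob (286,213) and handle (292,237).

Run:
```python
from h import *
a=np.load('scene0.npz');b=np.load('side0.npz')
def hsv(im,lo,hi,roi):
    h=cv2.cvtColor(im,cv2.COLOR_RGB2HSV); m=cv2.inRange(h,np.array(lo),np.array(hi))
    x0,y0,x1,y1=roi; z=np.zeros_like(m); z[y0:y1,x0:x1]=m[y0:y1,x0:x1]
    n,l,st,c=cv2.connectedComponentsWithStats(z)
    if n<2: return None
    i=1+np.argmax(st[1:,4]); return c[i],st[i].tolist()
for nm,lo,hi,ra,rb,z in [('thrust',(22,120,90),(34,255,255),(300,220,345,255),(185,160,220,190),.008),
  ('spare',(105,120,60),(125,255,255),(335,245,380,280),(190,130,225,158),.007),
  ('knob',(50,100,50),(75,255,255),(185,160,220,190),(270,195,305,225),.168),
  ('handle',(0,120,80),(8,255,255),(175,155,200,190),(280,220,305,255),.162),
  ('cartred',(0,90,20),(12,255,255),(300,265,345,300),(236,120,265,150),.022)]:
    r=[hsv(d['im'],lo,hi,roi) for d,roi in((a,ra),(b,rb))]
    print(nm,[(x[1],onz(x[0],d['K'],d['P'],z).round(4).tolist()) if x else None for x,d in zip(r,(a,b))])
# post/column rough
print('posttip side',onz((238.5,217),b['K'],b['P'],.076),'column',onz((227,235),a['K'],a['P'],.02),onz((276,187),b['K'],b['P'],.155))
A=cv2.resize(a['im'][145:305,165:385],None,fx=3.4,fy=3.4,interpolation=2)
B=cv2.resize(b['im'][120:260,180:330],None,fx=4,fy=4,interpolation=2)
save(A,'sceneC.png');save(B,'sideC.png')
```

```text
thrust [([312, 232, 19, 13, 196], [0.4521, 0.1911, 0.008]), ([194, 169, 19, 14, 204], [0.4482, 0.1858, 0.008])]
spare [([346, 256, 22, 17, 204], [0.4882, 0.3307, 0.007]), ([199, 139, 18, 13, 131], [0.4885, 0.3315, 0.007])]
knob [([195, 171, 12, 7, 59], [0.5957, -0.1694, 0.168]), ([278, 204, 18, 16, 198], [0.6119, -0.1494, 0.168])]
handle [([186, 165, 4, 3, 12], [0.5805, -0.2441, 0.162]), ([290, 227, 6, 12, 39], [0.6113, -0.2045, 0.162])]
cartred [([311, 285, 20, 11, 106], [0.6543, 0.3162, 0.022]), ([247, 143, 11, 7, 28], [0.6382, 0.2773, 0.022])]
posttip side [ 0.50947853 -0.06393679  0.076     ] column [ 0.63344283 -0.03059707  0.02      ] [ 0.61601885 -0.04998991  0.155     ]
```

View pics/sideC.png

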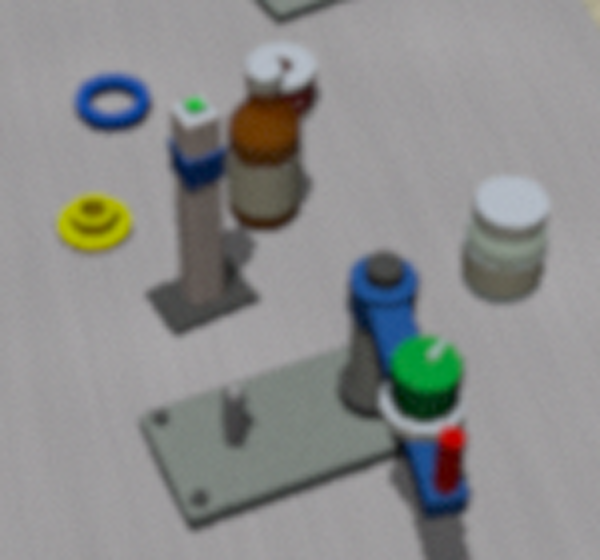

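The crop (4x, offset 180,120) shows the post tip at (234,388), the post foot at about (235,440), column top (384,268), knob top (428,355), stand foot (203,297), bottle foot (265,210) and cartridge top (281,68). The arm is open by about 80°.

Run:
```python
from h import *
a=np.load('scene0.npz');b=np.load('side0.npz')
f=lambda u,v,z:onz((180+u/4,120+v/4),b['K'],b['P'],z).round(3)
for n,u,v,z in [('cart top',281,65,.045),('bottle foot',265,198,0),('stand foot',203,297,.008),('stand top',196,108,.198),('jar foot',505,270,0),('ring hub top',94,207,.022),('ring flange',96,222,.006),
 ('posttip',234,386,.076),('postfoot',236,440,.02),('coltop',384,266,.155),('knobtop',428,357,.183),('handtop',453,437,.187),('platecorner L',140,420,.02),('plate F',193,522,.02),('armend',444,498,.126)]: print(n,f(u,v,z))
s=robot.read_state(); M=R.from_rotvec(s['orientation']).as_matrix(); print(M.round(3))
print('scene carttop',onz((321,276),a['K'],a['P'],.045), 'bottle foot', onz((292,262),a['K'],a['P'],0),'stand',onz((284,242),a['K'],a['P'],0.))
w=np.load('wrist0.npz'); print('wristcam in tool', (lambda c:np.array(c['tool_from_camera']).round(3).tolist())(robot.read_camera('wrist')))
```

```text
cart top [0.634 0.299 0.045]
bottle foot [ 0.593  0.188 -0.   ]
stand foot [0.518 0.084 0.008]
stand top [0.519 0.088 0.198]
jar foot [ 0.76   0.064 -0.   ]
ring hub top [0.451 0.188 0.022]
ring flange [0.451 0.187 0.006]
posttip [ 0.51  -0.062  0.076]
postfoot [ 0.51  -0.066  0.02 ]
coltop [ 0.617 -0.048  0.155]
knobtop [ 0.612 -0.153  0.183]
handtop [ 0.606 -0.218  0.187]
platecorner L [ 0.447 -0.032  0.02 ]
plate F [ 0.466 -0.127  0.02 ]
armend [ 0.606 -0.218  0.126]
[[-0.932  0.362 -0.001]
 [ 0.362  0.932 -0.001]
 [ 0.    -0.001 -1.   ]]
scene carttop [0.62999798 0.29856549 0.045     ] bottle foot [0.5895977  0.18044113 0.        ] stand [ 5.30227405e-01  1.08899336e-01 -1.11022302e-16]
wristcam in tool [[-0.001, -0.965, -0.262, 0.072], [1.0, -0.001, 0.0, -0.0], [-0.001, -0.262, 0.965, -0.082], [0.0, 0.0, 0.0, 1.0]]
```

View pics/sceneC.png

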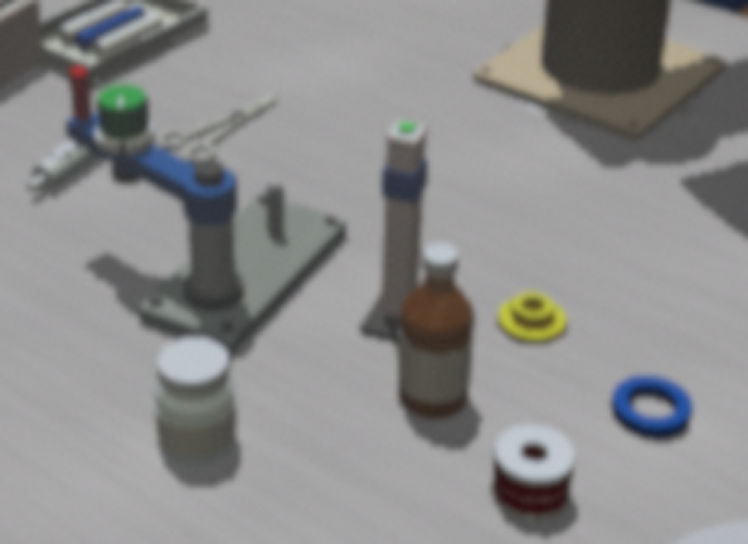

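The crop confirms the cartridge at (534,470) upright and clear, about 12 cm from the bottle, with the thrust ring (532,315) lying hub up. The arm is over the far side at (120,130). Moving above the cartridge.

```bash
python3 -m jog '1 -.034 -.0066 0 0;1 -.034 -.0066 0 0;1 -.034 -.0066 0 0;1 -.034 -.0066 0 0;1 -.034 -.0066 0 0;1 -.034 -.0066 0 0;1 -.034 -.0066 0 0;1 -.034 -.0066 0 0;1 -.034 -.0066 0 0;1 -.034 -.0066 0 0' 30
python3 -m jog '1 -.035 -.0066 0 0;1 -.035 -.0066 0 0;1 -.035 -.0066 0 0;1 -.035 -.0066 0 0;1 0 0 0 -7;1 0 0 0 -7;1 0 0 0 -7;1 0 0 0 -7;1 0 0 0 -7;1 0 0 0 -7'
python3 -m jog '1 0 0 0 -7;1 0 0 0 -7;1 0 0 .02 0;1 0 0 .02 0;1 0 0 0 0;1 0 0 0 0'
cat >> h.py <<'E'
def mask(im,lo,hi):
    return cv2.inRange(cv2.cvtColor(im,cv2.COLOR_RGB2HSV),np.array(lo),np.array(hi))
def rel(X):
    s=robot.read_state();M=R.from_rotvec(s['orientation']).as_matrix()
    return (M.T@(np.array(X)-s['tool_pos'])).round(4)
E
python3 - <<'E'
from h import *
im,K,P=cam('wrist'); save(im,'w1.png'); np.savez('w1.npz',im=im,K=K,P=P)
s=robot.read_state(); M=R.from_rotvec(s['orientation']).as_matrix(); print(s['tool_pos'],M.round(3),s['t'],s['q'].round(2))
E
```

```text
t: 1.03
tool_pos: [0.5116, 0.3733, 0.3025]
orientation: [-0.579, -3.088, 0.0]
force: [-0.3, 0.2, -0.3]
opening: 0.0933
gripper_force: 0.0
t: 1.87
tool_pos: [0.6312, 0.299, 0.3022]
orientation: [0.575, -3.088, 0.0]
force: [-0.3, -0.5, 0.3]
opening: 0.0931
gripper_force: 0.0
t: 2.37
tool_pos: [0.6304, 0.2988, 0.2608]
orientation: [0.937, -2.994, 0.0]
force: [-0.8, -0.2, -0.1]
opening: 0.093
gripper_force: 0.0
[0.63108179 0.29908849 0.26263502] [[-0.822 -0.57  -0.001]
 [-0.57   0.822 -0.   ]
 [ 0.001  0.    -1.   ]] 2.4167 [ 0.37  0.42  1.22  0.    1.5  -1.81]
```

View pics/w1.png

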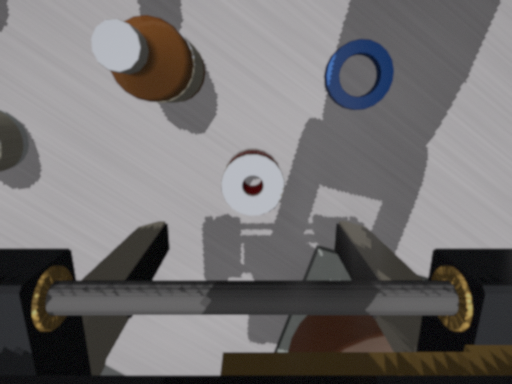

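The wrist view shows the cartridge top ring centred near (252,184), the bottle upper left (clear of the finger line) and the spare at (359,74).

Run:
```python
from h import *
d=np.load('w1.npz'); im,K,P=d['im'],d['K'],d['P']
m=mask(im,(0,0,185),(180,60,255)); z=np.zeros_like(m); z[140:225,210:300]=m[140:225,210:300]
c=max(cv2.findContours(z,cv2.RETR_EXTERNAL,cv2.CHAIN_APPROX_NONE)[0],key=cv2.contourArea)
e=cv2.fitEllipse(cv2.convexHull(c)); print(e)
X=onz(e[0],K,P,.045); print(X, rel(X))
```

```text
((252.02606201171875, 185.0749053955078), (59.01732635498047, 60.37382507324219), 80.58863067626953)
[0.63363693 0.30119354 0.045     ] [-3.600e-03  2.000e-04  2.176e-01]
```

```bash
python3 -m jog '1 -.0035 0 .03 0;1 0 0 .03 0;1 0 0 .03 0;1 0 0 .03 0;1 0 0 .03 0;1 0 0 .0195 0;1 0 0 0 0;1 0 0 0 0' 30
python3 -m jog '.5 0 0 0 0;.5 0 0 0 0;.5 0 0 0 0;.5 0 0 0 0;.5 0 0 0 0;.5 0 0 0 0;.5 0 0 0 0' 30
python3 -c "
from h import *
print(robot.read_state()['tool_pos'])"
```

```text
t: 3.08
tool_pos: [0.6341, 0.3012, 0.0935]
orientation: [0.938, -2.997, 0.0]
force: [0.2, -0.3, 0.0]
opening: 0.0928
gripper_force: 0.0
t: 3.67
tool_pos: [0.6344, 0.3016, 0.0941]
orientation: [-0.938, 2.997, 0.001]
force: [-2.5, -0.1, 6.0]
opening: 0.0591
gripper_force: 30.0
[0.63438812 0.30155286 0.09412818]
```

```bash
python3 -m jog '.5 0 0 -.01 0;.5 0 0 -.03 0;.5 0 0 -.04 0;.5 0 0 -.04 0;.5 0 0 -.04 0;.5 0 0 -.04 0;.5 0 0 -.04 7;.5 0 0 0 7;.5 0 0 0 7;.5 0 0 0 7'
python3 -m jog '.5 .0075 -.025 0 0;.5 .0075 -.035 0 0;.5 .0075 -.035 0 0;.5 .0075 -.035 0 0;.5 .0075 -.035 0 0;.5 .0075 -.035 0 0;.5 .0075 -.035 0 0;.5 .0075 -.035 0 0;.5 .0075 -.035 0 0;.5 .0075 -.035 0 0'
python3 -m jog '.5 0 -.01 0 0;.5 0 0 0 0;.5 0 0 0 0;.5 0 0 0 0'
python3 - <<'E'
from h import *
im,K,P=cam('wrist'); save(im,'w2.png'); np.savez('w2.npz',im=im,K=K,P=P)
s=robot.read_state(); M=R.from_rotvec(s['orientation']).as_matrix(); print(s['tool_pos'],M.round(3),s['t'],s['force'])
E
```

```text
t: 4.5
tool_pos: [0.6343, 0.3011, 0.3349]
orientation: [-0.175, 3.135, 0.0]
force: [-0.9, -0.4, -2.6]
opening: 0.0594
gripper_force: 30.0
t: 5.33
tool_pos: [0.5988, -0.047, 0.3334]
orientation: [0.185, -3.136, 0.0]
force: [0.4, -0.3, -2.0]
opening: 0.0596
gripper_force: 30.0
t: 5.67
tool_pos: [0.6008, -0.0542, 0.3332]
orientation: [0.186, -3.136, -0.001]
force: [0.1, 0.1, -1.2]
opening: 0.0594
gripper_force: 30.0
[ 0.60089818 -0.05387017  0.33320038] [[-0.993 -0.119 -0.   ]
 [-0.119  0.993  0.   ]
 [ 0.     0.    -1.   ]] 5.7167 [-0.02968936 -0.44458599 -0.88076299]
```

View pics/w2.png

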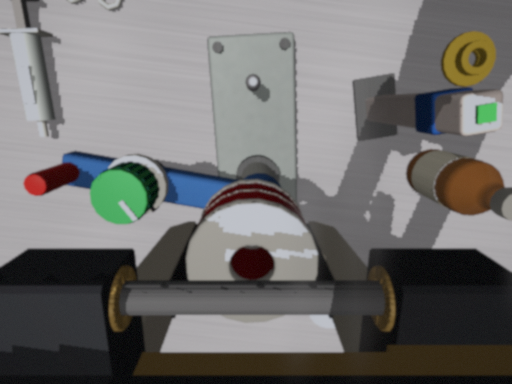

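The view shows the post tip at (253,82), plate far corners (208,38)/(293,33), knob (122,193), handle (38,183), thrust ring (469,60) and the held cartridge's bore at (252,263).

Run:
```python
from h import *
d=np.load('w2.npz'); im,K,P=d['im'],d['K'],d['P']
X=onz((253,82),K,P,.076); print('tip',X,rel(X))
print('corners',onz((208,38),K,P,.02),onz((293,33),K,P,.02))
C=onz((252,263),K,P,.284); print('bore',C,rel(C))
m=mask(im,(20,110,80),(36,255,255)); z=np.zeros_like(m); z[20:100,430:505]=m[20:100,430:505]
c=max(cv2.findContours(z,cv2.RETR_EXTERNAL,cv2.CHAIN_APPROX_NONE)[0],key=cv2.contourArea); e=cv2.fitEllipse(c); print(e)
print('ring',onz(e[0],K,P,.008))
m=mask(im,(50,100,40),(75,255,255)); z=m.copy(); z[:,200:]=0
# local look at post
big=cv2.resize(im[60:110,225:285],None,fx=8,fy=8,interpolation=2); save(big,'post.png')
g=cv2.cvtColor(im,cv2.COLOR_RGB2GRAY); print(g[70:98:2,240:268:2])
print('handle top',onz((38,184),K,P,.187),'knob',onz((121,194),K,P,.183))
```

```text
tip [ 0.51020015 -0.06367715  0.076     ] [0.0912 0.0009 0.2572]
corners [ 0.46608762 -0.11990713  0.02      ] [ 0.44966142 -0.02518228  0.02      ]
bore [ 0.59894572 -0.05466409  0.284     ] [ 0.002  -0.0006  0.0492]
((468.6900939941406, 58.365264892578125), (47.98405838012695, 57.8030891418457), 39.663230895996094)
ring [0.44999344 0.18688124 0.008     ]
[[162 162 162 160 160 160 159 158 158 158 157 158 159 159]
 [162 163 162 162 160 158 155 156 158 159 158 160 159 159]
 [160 161 162 160 150 133 120 120 136 155 158 159 158 158]
 [159 160 160 151 121 120 134 121 100 127 154 159 158 157]
 [160 160 157 128 119 161 183 176 133  91 139 158 156 158]
 [161 161 155 117 137 184 192 190 168  94 121 156 158 158]
 [161 162 152 111 135 183 192 191 168  91 106 154 157 157]
 [160 160 157 118 115 160 181 178 131  73  89 123 148 157]
 [160 161 159 132  88 103 122 115  79  64  85  95 117 147]
 [160 159 159 148  98  69  69  63  56  74  92  92  95 114]
 [159 159 159 157 142 101  66  63  72  89  91  93  93  94]
 [160 160 159 157 157 152 121  92  92  93  91  92  93  93]
 [160 160 159 158 159 160 150 120 101  92  92  93  94  93]
 [161 159 159 159 160 160 159 155 130 100  92  92  94  93]]
handle top [ 0.60542482 -0.21162275  0.187     ] knob [ 0.60733566 -0.1526907   0.183     ]
```

```bash
python3 -m jog '.5 .03 .001 0 0;.5 .03 0 0 0;.5 .02 0 .02 0;.5 .01 0 .04 0;.5 0 0 .04 0;.5 0 0 .03 0;.5 0 0 .02 0;.5 0 0 0 0;.5 0 0 0 0'
python3 -m jog '.5 0 0 .01 0;.5 0 0 .01 0;.5 0 0 .005 0;.5 0 0 0 0'
python3 - <<'E'
from h import *
A=[]
for n,(x0,y0,x1,y1) in [('scene',(190,150,290,250)),('side',(190,140,310,260))]:
    im,K,P=cam(n); A.append(cv2.resize(im[y0:y1,x0:x1],(400,400),interpolation=2))
save(np.hstack(A),'chk1.png'); s=robot.read_state();print(s['tool_pos'],s['force'],s['wrist_torque'])
E
```

```text
t: 6.47
tool_pos: [0.5107, -0.0635, 0.1826]
orientation: [0.188, -3.133, -0.001]
force: [0.7, 0.4, -1.2]
opening: 0.0596
gripper_force: 30.0
t: 6.8
tool_pos: [0.5113, -0.0647, 0.1576]
orientation: [0.185, -3.136, -0.0]
force: [-0.1, 0.2, -2.2]
opening: 0.0593
gripper_force: 30.0
[ 0.51157745 -0.06485688  0.15840458] [-0.37044891  0.1185447  -1.92538917] [-0.01547575  0.02802057 -0.05536265]
```

View pics/chk1.png

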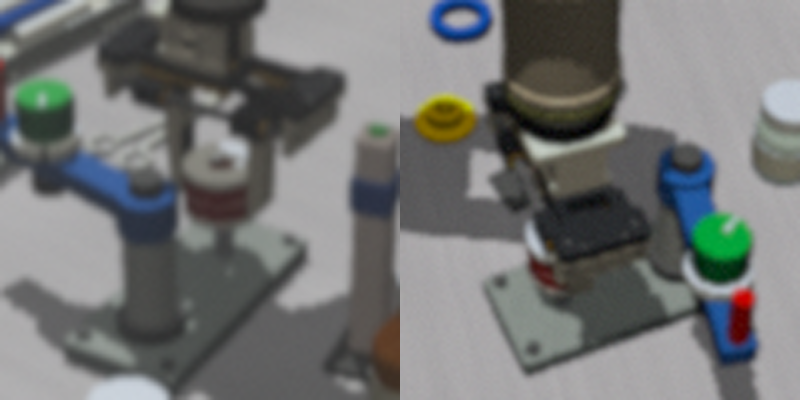

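The left half shows the cartridge over the post with the post entering its bore (post stub visible at (225,238) below it), with no contact force. Lowering the rest of the way.

```bash
python3 -m jog '.5 0 0 .01 0;.5 0 0 .01 0;.5 0 0 .01 0;.5 0 0 .008 0;.5 0 0 .004 0;.5 0 0 .002 0;.5 0 0 0 0;.5 0 0 0 0'
```

```text
t: 7.57
tool_pos: [0.5116, -0.0649, 0.1144]
orientation: [-0.185, 3.136, -0.0]
force: [-0.7, -0.9, -1.6]
opening: 0.059
gripper_force: 30.0
```

```bash
python3 -m jog '1 0 0 0 0;1 0 0 0 0;1 0 0 0 0;1 0 0 0 0;1 0 0 -.02 0;1 0 0 -.04 0;1 0 0 -.04 0;1 0 0 -.04 0;1 0 0 -.04 0;1 0 0 -.036 0'
python3 -m jog '1 .004 .0322 0 0;1 .004 .0322 0 0;1 .004 .0322 0 0;1 .004 .0322 0 0;1 .004 .0322 0 0;1 .004 .0322 0 0;1 .004 .0322 0 0;1 .004 .0322 0 0;1 0 0 0 7;1 0 0 0 7'
python3 -m jog '1 0 0 .03 7;1 0 0 .03 7;1 0 0 0 7;1 0 0 0 0;1 0 0 0 0'
python3 - <<'E'
from h import *
im,K,P=cam('wrist'); save(im,'w3.png'); np.savez('w3.npz',im=im,K=K,P=P)
s=robot.read_state(); M=R.from_rotvec(s['orientation']).as_matrix(); print(s['tool_pos'],M.round(3),s['t'],s['q'].round(2))
m=mask(im,(20,110,60),(36,255,255))
c=max(cv2.findContours(m,cv2.RETR_EXTERNAL,cv2.CHAIN_APPROX_NONE)[0],key=cv2.contourArea); e=cv2.fitEllipse(c); print(e)
X=onz(e[0],K,P,.008);print(X,rel(X),proj([.45,.187,.008],K,P))
E
```

```text
t: 8.4
tool_pos: [0.5113, -0.0648, 0.3333]
orientation: [-0.185, 3.134, -0.001]
force: [0.8, -0.9, 0.3]
opening: 0.0931
gripper_force: 0.0
t: 9.23
tool_pos: [0.4486, 0.1892, 0.3304]
orientation: [0.201, 3.135, 0.001]
force: [0.1, -1.0, 0.1]
opening: 0.0934
gripper_force: 0.0
t: 9.65
tool_pos: [0.4494, 0.1873, 0.2706]
orientation: [0.76, 3.048, 0.0]
force: [0.2, -0.0, -0.0]
opening: 0.0932
gripper_force: 0.0
[0.44979623 0.18737326 0.27129278] [[-0.883  0.469  0.002]
 [ 0.469  0.883  0.   ]
 [-0.001  0.001 -1.   ]] 9.7 [ 0.29 -0.16  1.84 -0.    1.47 -0.79]
((252.96388244628906, 168.68130493164062), (52.70016860961914, 53.7720832824707), 92.99961853027344)
[0.44913987 0.1891262  0.008     ] [0.0017 0.0009 0.2633] [251.61884207 170.25779332]
```

View pics/w3.png

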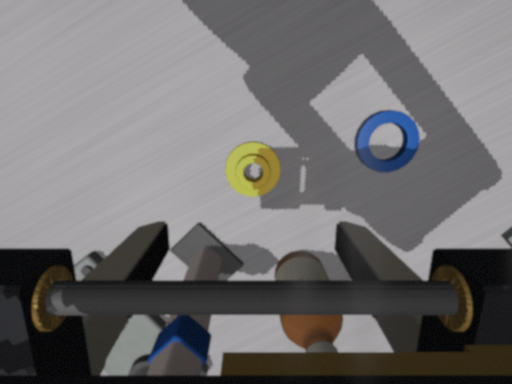

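The view shows the thrust ring hub up at (253,169), with the spare at (387,140) and the stand and bottle behind the fingers, clear.

```bash
python3 -m jog '1 .0012 .0007 .03 0;1 0 0 .035 0;1 0 0 .035 0;1 0 0 .035 0;1 0 0 .03 0;1 0 0 .0115 0;1 0 0 0 0;1 0 0 0 0' 25
python3 -m jog '.3 0 0 0 0;.3 0 0 0 0;.3 0 0 0 0;.3 0 0 0 0;.3 0 0 0 0;.3 0 0 0 0;.3 0 0 0 0;.3 0 0 0 0;.3 0 0 0 0' 25
python3 -c "
from h import *
print(robot.read_state()['tool_pos'])"
```

```text
t: 10.37
tool_pos: [0.4494, 0.1886, 0.095]
orientation: [0.764, 3.047, 0.001]
force: [-0.4, -0.2, 0.9]
opening: 0.0927
gripper_force: 0.0
t: 11.12
tool_pos: [0.4485, 0.1884, 0.0937]
orientation: [-0.766, -3.047, 0.0]
force: [-0.3, -0.1, 0.5]
opening: 0.0379
gripper_force: 0.4
[0.44848148 0.1884046  0.09366664]
```

```bash
python3 -m jog '.3 0 0 0 0;.3 0 0 0 0;.3 0 0 -.02 0;.3 0 0 -.04 0;.3 0 0 -.04 0;.3 0 0 -.04 0;.3 0 0 -.04 0;.3 0 0 -.04 0;.3 0 0 -.02 0'
python3 -m jog '.3 -.0262 -.0193 0 0;.3 -.0262 -.0193 0 0;.3 -.0262 -.0193 0 0;.3 -.0262 -.0193 0 0;.3 -.0262 -.0193 0 0;.3 -.0262 -.0193 0 0;.3 -.0262 -.0193 0 0;.3 -.0262 -.0193 0 0;.3 -.0262 -.0193 0 0;.3 -.0262 -.0193 0 0'
python3 -m jog '.3 0 0 0 0;.3 0 0 0 0;.3 0 0 0 0'
python3 - <<'E'
from h import *
im,K,P=cam('wrist'); save(im,'w4.png'); np.savez('w4.npz',im=im,K=K,P=P)
s=robot.read_state(); M=R.from_rotvec(s['orientation']).as_matrix(); print(s['tool_pos'],M.round(3),s['t'],s['opening'],s['gripper_force'])
E
```

```text
t: 11.87
tool_pos: [0.4495, 0.1887, 0.3394]
orientation: [0.765, 3.041, 0.005]
force: [0.8, -0.2, 0.3]
opening: 0.0364
gripper_force: 25.0
t: 12.7
tool_pos: [0.5883, -0.1072, 0.3333]
orientation: [-0.767, -3.046, -0.0]
force: [0.7, -0.5, -0.8]
opening: 0.0359
gripper_force: 25.0
t: 12.95
tool_pos: [0.5878, -0.1055, 0.3331]
orientation: [-0.767, -3.045, -0.001]
force: [-0.7, 0.6, -1.0]
opening: 0.0355
gripper_force: 25.0
[ 0.58774259 -0.10489825  0.33340622] [[-0.881  0.473 -0.001]
 [ 0.473  0.881  0.001]
 [ 0.001  0.    -1.   ]] 13.0 0.03591051785456073 24.954923037439585
```

View pics/w4.png

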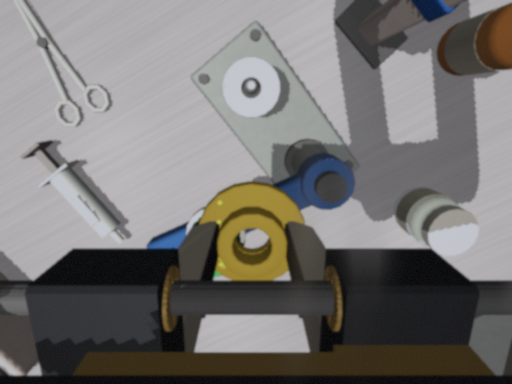

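The cartridge sits flat on the plate around the post tip at (251,86). The ring is held level, with its hub bore at about (251,238).

Run:
```python
from h import *
d=np.load('w4.npz'); im,K,P=d['im'],d['K'],d['P']
g=cv2.cvtColor(im,cv2.COLOR_RGB2GRAY)
m=mask(im,(0,0,180),(180,45,255)); m[:,:215]=0;m[:,288:]=0;m[:50]=0;m[122:]=0
c=max(cv2.findContours(m,cv2.RETR_EXTERNAL,cv2.CHAIN_APPROX_NONE)[0],key=cv2.contourArea); e=cv2.fitEllipse(cv2.convexHull(c)); print(e)
X=onz(e[0],K,P,.065);print('cart',X,rel(X)); X=onz((251,86),K,P,.076);print('tip',X,rel(X))
print(g[76:98:2,238:266:2])
y=mask(im,(15,90,40),(36,255,255)); hole=(y==0).astype(np.uint8); hole[:,:215]=0;hole[:,285:]=0;hole[:205]=0;hole[265:]=0
n,l,st,ce=cv2.connectedComponentsWithStats(hole)
for i in range(1,n):
    if st[i,4]>80: print(st[i],ce[i])
for zz in(.261,.239): print('bore',rel(onz((251,238),K,P,zz)))
# outer flange ellipse top arc
ys=np.where(y[180:240]>0); print('yellow u range rows 195..225',[(v,np.where(y[v,190:320]>0)[0][[0,-1]]+190) for v in (190,200,210,220)])
```

```text
((250.42015075683594, 86.62647247314453), (57.13186264038086, 60.17158126831055), 1.170818567276001)
cart [ 0.51024837 -0.06510448  0.065     ] [ 0.0869 -0.0016  0.2685]
tip [ 0.51043464 -0.0645056   0.076     ] [ 0.087  -0.001   0.2575]
[[198 198 197 197 196 190 184 184 191 196 197 197 198 198]
 [198 199 197 188 160 129 109 105 127 162 193 197 199 198]
 [198 197 188 136  99 120 139 132  98  94 163 195 198 198]
 [198 195 156  88 117 166 191 187 153  86  97 178 197 198]
 [197 189 115  88 137 187 197 197 180 104  64 149 195 198]
 [198 183  90  95 136 187 197 197 178  98  63 123 192 198]
 [198 183  94  93 114 157 184 181 140  80  75 126 192 198]
 [198 187 113  92  92 109 121 113  86  70  87 138 195 199]
 [198 194 145  94  85  80  79  72  66  80 103 168 198 198]
 [198 198 183 128  96  87  80  77  87 100 146 192 198 198]
 [198 198 196 181 140 106 100 103 118 155 188 197 198 199]]
[237 228  32  22 525] [252.54095238 238.35238095]
bore [ 0.0035 -0.001   0.0724]
bore [-0.0062 -0.001   0.0944]
yellow u range rows 195..225 [(190, array([224, 280])), (200, array([212, 292])), (210, array([205, 298])), (220, array([200, 303]))]
```

Run:
```python
from h import *
from scipy.optimize import least_squares
d=np.load('w4.npz'); im,K,P=d['im'],d['K'],d['P']
y=mask(im,(15,70,40),(36,255,255))
for zz in (.239,.243):
    p=[]
    for u in range(222,282,3):
        v=np.where(y[150:260,u]>0)[0][0]+150-.5
        p.append(rel(onz((u,v),K,P,zz))[:2])
    p=np.array(p)
    r=least_squares(lambda c:np.hypot(*(p-c[:2]).T)-.031,[0,0]); print(zz,r.x,abs(r.fun).max())
    print(p[9])
```

```text
0.239 [-0.00276513 -0.00021189] 0.00032818995770335715
[ 0.0283 -0.0021]
0.243 [-0.00181128 -0.00019624] 0.00032466749453137836
[ 0.0293 -0.002 ]
```

```bash
python3 -m jog '.3 .03 -.0008 0 0;.3 .035 0 0 0;.3 .0232 0 .02 0;.3 0 0 .04 0;.3 0 0 .04 0;.3 0 0 .03 0;.3 0 0 .02 0;.3 0 0 0 0;.3 0 0 0 0'
python3 -m jog '.3 0 0 .005 0;.3 0 0 .004 0;.3 0 0 .004 0;.3 0 0 0 0;.3 0 0 0 0'
```

```text
t: 13.75
tool_pos: [0.509, -0.0634, 0.1833]
orientation: [-0.764, -3.045, -0.0]
force: [0.5, 0.2, 0.2]
opening: 0.036
gripper_force: 25.0
t: 14.17
tool_pos: [0.5101, -0.0646, 0.1711]
orientation: [0.767, 3.046, 0.0]
force: [0.6, -0.0, -0.8]
opening: 0.0361
gripper_force: 25.0
```

```bash
python3 -m jog '.3 0 0 .003 0;.3 0 0 .003 0;.3 0 0 .003 0;.3 0 0 0 0;.3 0 0 0 0'
python3 -m jog '.3 0 0 .002 0;.3 0 0 .001 0;.3 0 0 .001 0;.3 0 0 0 0;.3 0 0 0 0'
python3 -c "
from h import *
for i in range(3): robot.read_camera('wrist'); s=robot.read_state(); print(s['tool_pos'],s['force'],s['wrist_torque'])"
```

```text
t: 14.58
tool_pos: [0.5097, -0.0645, 0.1613]
orientation: [-0.766, -3.046, 0.0]
force: [0.6, -0.5, -0.8]
opening: 0.0358
gripper_force: 25.0
t: 15.0
tool_pos: [0.5101, -0.0646, 0.1587]
orientation: [0.766, 3.046, -0.0]
force: [-3.6, 0.8, 7.2]
opening: 0.0361
gripper_force: 25.0
[ 0.5101122  -0.06460925  0.15867204] [-4.61413798  2.22743235  6.54686037] [ 0.12369254  0.84415307 -0.00706313]
[ 0.51011716 -0.064585    0.15868497] [-4.11669514  0.68264664  7.8016674 ] [ 0.10686512  0.8279196  -0.01875233]
[ 0.51008384 -0.06460456  0.15864578] [-4.23640568 -0.06958551  7.53340471] [ 0.13315562  0.77994322 -0.02378938]
```

```bash
python3 -m jog '.7 0 0 0 0;.7 0 0 0 0;.7 0 0 0 0;.7 0 0 -.01 0;.7 0 0 -.03 0;.7 0 0 -.04 0;.7 0 0 -.04 0;.7 0 0 -.02 0;.7 0 0 0 0;.7 0 0 0 0'
python3 - <<'E'
from h import *
im,K,P=cam('wrist'); save(im,'w5.png'); np.savez('w5.npz',im=im,K=K,P=P)
ims=[cam(n) for n in('scene','side')]
np.savez('s5.npz',a=ims[0][0],b=ims[1][0])
y=mask(im,(18,90,50),(36,255,255))
c=max(cv2.findContours(y,cv2.RETR_EXTERNAL,cv2.CHAIN_APPROX_NONE)[0],key=cv2.contourArea); e=cv2.fitEllipse(c); print(e,cv2.contourArea(c))
for z in (.073,.084): print(z,onz(e[0],K,P,z), 'exp diam px',320.8*.062/((P[2,3]-z)/.965*1.0))
R_=[]
for (i,KK,PP) in ims:
    m=mask(i,(20,100,70),(36,255,255)); n,l,st,ce=cv2.connectedComponentsWithStats(m)
    ex=proj([.5104,-.0645,.076],KK,PP); j=[k for k in range(1,n) if st[k,4]>20 and np.hypot(*(ce[k]-ex))<25]
    print(ex,[(ce[k],st[k]) for k in j])
    if j: k=max(j,key=lambda k:st[k,4]); R_.append(ray(ce[k],KK,PP))
if len(R_)==2:
    (o1,d1),(o2,d2)=R_; A=np.c_[d1,-d2]; t=np.linalg.lstsq(A,o2-o1,rcond=None)[0]; print('tri',o1+d1*t[0],o2+d2*t[1])
print(robot.read_state()['tool_pos'])
B=np.hstack([cv2.resize(im[60:300,130:370],(400,400),interpolation=2),cv2.resize(ims[0][0][150:250,190:290],(400,400),interpolation=2)]); save(B,'chk5.png')
E
```

```text
t: 15.98
tool_pos: [0.5108, -0.0647, 0.3001]
orientation: [0.766, 3.043, 0.0]
force: [-0.1, 0.5, -0.8]
opening: 0.0648
gripper_force: 0.0
((427.4442443847656, 360.4412841796875), (25.267715454101562, 657.197265625), 89.16231536865234) 7685.5
0.073 [0.80386981 0.0118061  0.073     ] exp diam px 62.2149362611285
0.084 [0.79113711 0.01029073 0.084     ] exp diam px 64.51530105040808
[244.58926369 198.64531053] [(array([244.7037037 , 200.11728395]), array([236, 194,  18,  12, 162], dtype=int32))]
[238.87432888 217.09405   ] [(array([239.21929825, 219.17251462]), array([228, 210,  23,  19, 342], dtype=int32))]
tri [ 0.50928337 -0.06506463  0.06958835] [ 0.51089098 -0.06626111  0.06892364]
[ 0.5091773  -0.06437303  0.29601192]
```

```bash
python3 -m jog '.7 -.031 -.0173 -.007 0;.7 -.031 -.0173 -.007 0;.7 -.031 -.0173 -.007 0;.7 -.031 -.0173 -.007 0;.7 -.031 -.0173 -.007 0;.7 0 0 0 7;.7 0 0 0 7;.7 0 0 0 7;.7 0 0 0 7;.7 0 0 0 7'
python3 -m jog '.7 0 0 0 7;.7 0 0 0 7;.7 0 0 0 7;.7 0 0 0 7;.7 0 0 0 2;.7 0 0 0 0;.7 0 0 0 0;.7 0 0 0 0'
python3 - <<'E'
from h import *
im,K,P=cam('wrist'); save(im,'w6.png'); np.savez('w6.npz',im=im,K=K,P=P)
s=robot.read_state(); M=R.from_rotvec(s['orientation']).as_matrix(); print(s['tool_pos'],M.round(3),s['t'],s['q'].round(2))
for nm,lo,hi,z in [('red',(0,150,60),(6,255,255),.187),('green',(50,120,40),(75,255,255),.183),('blue',(103,110,50),(122,255,255),.137),('yel',(20,110,60),(36,255,255),.073)]:
    m=mask(im,lo,hi); n,l,st,ce=cv2.connectedComponentsWithStats(m)
    for k in range(1,n):
        if st[k,4]>60: print(nm,st[k].tolist(),ce[k].round(1),onz(ce[k],K,P,z).round(4),rel(onz(ce[k],K,P,z)))
E
```

```text
t: 16.97
tool_pos: [0.6049, -0.214, 0.33]
orientation: [-1.653, -2.666, 0.001]
force: [0.1, 0.5, 0.5]
opening: 0.0654
gripper_force: 0.0
t: 17.63
tool_pos: [0.6053, -0.214, 0.3315]
orientation: [-2.28, -2.158, 0.001]
force: [-0.8, 0.2, 0.1]
opening: 0.0654
gripper_force: 0.0
[ 0.60534366 -0.21400306  0.33180785] [[ 0.055  0.998 -0.001]
 [ 0.998 -0.055  0.001]
 [ 0.001 -0.001 -1.   ]] 17.6833 [-0.42  0.24  1.32 -0.    1.59 -0.36]
red [244, 192, 21, 22, 359] [253.8 202.2] [ 0.607  -0.2135  0.187 ] [0.0005 0.0018 0.1448]
green [225, 90, 60, 62, 2589] [253.6 121.7] [ 0.61   -0.1554  0.183 ] [0.0587 0.0016 0.1488]
blue [237, 0, 39, 88, 3038] [255.1  41.3] [ 0.6146 -0.0956  0.137 ] [0.1186 0.003  0.1949]
blue [238, 149, 32, 47, 1077] [253.3 169. ] [ 0.6076 -0.1987  0.137 ] [0.0153 0.0016 0.1948]
yel [116, 0, 64, 61, 2992] [147.8  28. ] [ 0.5127 -0.0673  0.073 ] [ 0.1413 -0.1003  0.259 ]
```

```bash
python3 -m jog '.7 .0005 .0017 .03 0;.7 0 0 .03 0;.7 0 0 .025 0;.7 0 0 .012 0;.7 0 0 0 0;.1 0 0 0 0;.1 0 0 0 0;.1 0 0 0 0;.1 0 0 0 0;.1 0 0 0 0' 12
python3 -m jog '.1 0 0 0 0;.1 0 0 0 0;.1 0 0 0 0;.1 0 0 0 0'
```

```text
t: 18.52
tool_pos: [0.6079, -0.214, 0.2373]
orientation: [2.282, 2.156, 0.001]
force: [-0.1, -0.6, 0.3]
opening: 0.0361
gripper_force: 0.0
t: 18.85
tool_pos: [0.6073, -0.2137, 0.2359]
orientation: [2.283, 2.158, 0.0]
force: [-0.9, 1.5, 2.2]
opening: 0.0176
gripper_force: 12.0
```

```bash
python3 -m jog '.1 0 -.007 0 2.5;.1 .0006 -.0148 0 5;.1 .0006 -.0148 0 5;.1 .0006 -.0148 0 5;.1 .0006 -.0148 0 5;.1 .0006 -.0148 0 5;.1 .0006 -.0148 0 5;.1 .0006 -.0148 0 5;.1 0 0 0 0'
```

```text
t: 19.6
tool_pos: [0.5054, -0.1717, 0.2359]
orientation: [-2.858, -1.303, -0.001]
force: [1.4, 2.9, -1.4]
opening: 0.0177
gripper_force: 12.0
```

```bash
python3 -m jog '.1 .0006 -.0148 0 5;.1 .0006 -.0148 0 5;.1 .0006 -.0148 0 5;.1 .0006 -.0148 0 5;.1 .0006 -.0148 0 5;.1 .0006 -.0148 0 5;.1 .0003 -.009 0 3;.1 0 0 0 0'
python3 -m jog '.1 .0001 -.006 0 2;.1 .0001 -.006 0 2;.1 0 0 0 0;.1 0 0 0 0'
python3 -m jog '.1 0 -.003 0 1;.1 0 -.003 0 1;.1 0 0 0 0'
```

```text
t: 20.27
tool_pos: [0.4545, -0.0909, 0.236]
orientation: [-3.11, -0.444, -0.003]
force: [4.9, 1.5, -2.7]
opening: 0.0178
gripper_force: 12.0
t: 20.6
tool_pos: [0.452, -0.0804, 0.2359]
orientation: [3.123, 0.34, 0.003]
force: [5.1, 1.9, -2.3]
opening: 0.0176
gripper_force: 12.0
t: 20.85
tool_pos: [0.4508, -0.0747, 0.2359]
orientation: [3.129, 0.283, 0.003]
force: [5.5, 1.7, -3.3]
opening: 0.0177
gripper_force: 12.0
```

```bash
for i in 1 ; do python3 -m jog '.1 0 -.003 0 1;.1 0 0 0 0' | grep -E 'pos|force'; python3 -m jog '.1 0 -.003 0 1;.1 0 0 0 0'| grep -E 'pos|force'; python3 -m jog '.1 0 -.003 0 1;.1 0 0 0 0'| grep -E 'pos|force'; done
```

```text
tool_pos: [0.4506, -0.0736, 0.236]
force: [7.8, -10.0, -7.4]
gripper_force: 12.0
tool_pos: [0.4506, -0.0724, 0.236]
force: [12.4, -22.2, -12.9]
gripper_force: 12.0
tool_pos: [0.4504, -0.0697, 0.236]
force: [13.7, -22.5, -13.3]
gripper_force: 12.0
```

```bash
python3 -m jog '.5 0 0 0 0;.5 0 0 0 0;.5 0 0 0 0;.5 0 0 0 0;.5 0 0 -.02 0;.5 0 0 -.04 0;.5 0 0 -.035 0;.5 0 0 0 0;.5 0 0 0 0'
python3 - <<'E'
from h import *
im,K,P=cam('wrist'); save(im,'w7.png'); np.savez('w7.npz',im=im,K=K,P=P)
s=robot.read_state(); M=R.from_rotvec(s['orientation']).as_matrix(); print(s['tool_pos'],M.round(3),s['t'],s['q'].round(2))
for nm,lo,hi,z in [('red',(0,150,60),(6,255,255),.187),('green',(50,120,40),(75,255,255),.183),('yel',(20,110,60),(36,255,255),.073)]:
    m=mask(im,lo,hi); n,l,st,ce=cv2.connectedComponentsWithStats(m)
    for k in range(1,n):
        if st[k,4]>60: print(nm,st[k].tolist(),ce[k].round(1),onz(ce[k],K,P,z).round(4),rel(onz(ce[k],K,P,z)))
E
```

```text
t: 22.1
tool_pos: [0.4495, -0.066, 0.3335]
orientation: [3.134, 0.2, 0.008]
force: [-0.8, -0.2, -0.1]
opening: 0.0466
gripper_force: 0.0
[ 0.44866283 -0.06580755  0.33125674] [[ 0.992  0.127  0.001]
 [ 0.127 -0.992 -0.   ]
 [ 0.001  0.001 -1.   ]] 22.15 [-0.26 -0.29  1.83  0.    1.59  1.18]
red [252, 189, 21, 24, 365] [261.8 201.7] [ 0.4521 -0.0738  0.187 ] [0.0022 0.0083 0.1443]
green [11, 69, 23, 20, 337] [22.1 78.5] [0.5179 0.1011 0.183 ] [ 0.0896 -0.1568  0.1483]
green [230, 91, 58, 61, 2507] [257.5 122.7] [ 0.5088 -0.0632  0.183 ] [0.0597 0.005  0.1483]
```

```bash
python3 -m jog '.7 .03 .0025 0 -7;.7 .0298 .0066 0 -7;.7 0 0 0 -7;.7 0 0 0 -7;.7 0 0 0 -7;.7 0 0 0 -7;.7 0 0 0 -7;.7 0 0 0 -7;.7 0 0 0 -7;.7 0 0 0 -7'
python3 -m jog '.7 0 0 0 -7;.7 0 0 0 -7;.7 0 0 0 -7;.7 0 0 0 -7;.7 0 0 0 -7;.7 0 0 0 -7;.7 0 0 0 -7;.7 0 0 0 -7;.7 0 0 0 -7;.7 0 0 0 -7'
python3 -m jog '.7 0 0 0 -7;.7 0 0 0 -7;.7 0 0 0 -7;.7 0 0 0 -7;.7 0 0 0 -7;.7 0 0 0 -7;.7 0 0 0 -7;.7 0 0 0 -7;.7 0 0 0 -7;.7 0 0 0 0'
python3 -m jog '.7 0 0 0 0;.7 0 0 0 0'
cat > k.py <<'E'
from h import *
im,K,P=cam('wrist'); np.savez('w8.npz',im=im,K=K,P=P)
s=robot.read_state(); M=R.from_rotvec(s['orientation']).as_matrix(); print(s['tool_pos'],'heading',np.degrees(np.arctan2(M[1,1],M[0,1])),s['t'],s['q'].round(2),s['opening'])
for nm,lo,hi,z in [('red',(0,150,60),(6,255,255),.187),('green',(50,120,40),(75,255,255),.183),('yel',(20,110,60),(36,255,255),.073)]:
    m=mask(im,lo,hi); 
    for c in cv2.findContours(m,cv2.RETR_EXTERNAL,cv2.CHAIN_APPROX_NONE)[0]:
        if cv2.contourArea(c)>60:
            e=cv2.fitEllipse(cv2.convexHull(c)); X=onz(e[0],K,P,z); print(nm,np.round(e[0]+e[1],1),X.round(4),rel(X))
E
python3 k.py
```

```text
t: 22.98
tool_pos: [0.5081, -0.0633, 0.3282]
orientation: [-2.445, -1.967, 0.004]
force: [0.3, -0.4, -0.4]
opening: 0.0648
gripper_force: 0.0
t: 23.82
tool_pos: [0.5081, -0.0633, 0.3283]
orientation: [-0.874, -3.013, 0.0]
force: [0.9, -0.4, 0.2]
opening: 0.0652
gripper_force: 0.0
t: 24.65
tool_pos: [0.5082, -0.0633, 0.3284]
orientation: [0.829, -3.027, -0.003]
force: [-0.2, 0.2, 0.5]
opening: 0.0652
gripper_force: 0.0
t: 24.82
tool_pos: [0.5085, -0.0634, 0.3295]
orientation: [0.813, -3.033, -0.001]
force: [0.3, -0.0, 1.2]
opening: 0.0648
gripper_force: 0.0
[ 0.5086346  -0.06347077  0.32985934] heading 120.06575437244425 24.8667 [-0.22 -0.12  1.69  0.    1.57 -2.32] 0.06506641819596987
red [279.6 125.6  21.6  25.5] [ 0.45   -0.0753  0.187 ] [0.0565 0.019  0.1429]
green [250.5 198.7  56.6  61.2] [ 0.5067 -0.0658  0.183 ] [ 0.0027 -0.0012  0.1469]
yel [399.8 304.6  18.3  52.2] [0.5618 0.1745 0.073 ] [-0.1655  0.1791  0.2569]
yel [233.4 158.1  13.6  37.7] [ 0.5057 -0.0876  0.073 ] [ 0.0143 -0.0196  0.2569]
```

```bash
python3 -m jog '.7 .0013 -.001 .03 0;.7 0 0 .03 0;.7 0 0 .02 0;.7 0 0 .012 0;.7 0 0 0 0;.4 0 0 0 0;.4 0 0 0 0;.4 0 0 0 0;.4 0 0 0 0;.4 0 0 0 0' 30
python3 -m jog '.4 0 0 0 0;.4 0 0 0 0;.4 0 0 0 5;.4 0 0 0 5;.4 0 0 0 5;.4 0 0 0 5'
python3 -c "
from h import *
s=robot.read_state();print(s['tool_pos'],s['force'],s['wrist_torque'],s['q'])"
```

```text
t: 25.7
tool_pos: [0.509, -0.0652, 0.2404]
orientation: [-0.819, 3.031, -0.002]
force: [-1.9, 1.2, 6.7]
opening: 0.0442
gripper_force: 30.0
t: 26.2
tool_pos: [0.509, -0.0652, 0.2404]
orientation: [-0.274, 3.127, -0.001]
force: [-2.3, 1.2, 7.0]
opening: 0.0438
gripper_force: 30.0
[ 0.5090478  -0.06523437  0.2404176 ] [-2.26226103  1.1671577   6.96855717] [0.10145152 0.25752079 0.10470195] [-2.27372009e-01 -6.95156729e-02  1.80694431e+00 -2.37300988e-05
  1.40153623e+00 -1.97291462e+00]
```

```bash
T='from h import *
s=robot.read_state();print(s["tool_pos"].round(4),s["force"].round(1),s["wrist_torque"].round(3),s["q"][5].round(3))'
python3 -m jog '.4 0 0 0 5;.4 0 0 0 5;.4 0 0 0 5;.4 0 0 0 5;.4 0 0 0 5;.4 0 0 0 5;.4 0 0 0 5;.4 0 0 0 5'>/dev/null; python3 -c "$T"
python3 -m jog '.4 0 0 0 5;.4 0 0 0 5;.4 0 0 0 5;.4 0 0 0 5;.4 0 0 0 5;.4 0 0 0 5;.4 0 0 0 5;.4 0 0 0 5'>/dev/null; python3 -c "$T"
python3 -m jog '.4 0 0 0 5;.4 0 0 0 5;.4 0 0 0 5;.4 0 0 0 5'; python3 -c "$T"
```

```text
[ 0.509  -0.0652  0.2404] [-1.   1.4  6.3] [-0.155  0.354  0.055] -1.275
[ 0.509  -0.0652  0.2404] [-0.7  1.6  6.9] [-0.072  0.626  0.081] -0.577
t: 27.87
tool_pos: [0.509, -0.0652, 0.2404]
orientation: [2.22, 2.22, 0.002]
force: [-0.5, 0.7, 7.8]
opening: 0.0438
gripper_force: 30.0
[ 0.509  -0.0652  0.2404] [-0.5  0.7  7.8] [-0.039  0.73   0.193] -0.228
```

```bash
T='from h import *
s=robot.read_state();print(s["tool_pos"].round(4),s["force"].round(1),s["wrist_torque"].round(3),s["q"][5].round(3),s["opening"])'
python3 -m jog '.4 0 0 0 5;.4 0 0 0 5;.4 0 0 0 5;.4 0 0 0 5'>/dev/null; python3 -c "$T"
python3 -m jog '.4 0 0 0 5;.4 0 0 0 5;.4 0 0 0 5;.4 0 0 0 5'>/dev/null; python3 -c "$T"
python3 -m jog '.4 0 0 0 5;.4 0 0 0 5;.4 0 0 0 5;.4 0 0 0 5'>/dev/null; python3 -c "$T"
python3 -m jog '.4 0 0 0 5;.4 0 0 0 5;.4 0 0 0 5;.4 0 0 0 5'>/dev/null; python3 -c "$T"
python3 -m jog '.4 0 0 0 5;.4 0 0 0 5;.4 0 0 0 5;.4 0 0 0 5'>/dev/null; python3 -c "$T"
```

```text
[ 0.509  -0.0652  0.2404] [0.1 0.4 7.5] [0.134 0.736 0.184] 0.121 0.04372423768747444
[ 0.509  -0.0652  0.2404] [-0.5  0.2  6.7] [0.279 0.655 0.201] 0.47 0.04361298554036263
[ 0.509  -0.0652  0.2404] [-0.5  0.2  6.4] [0.337 0.572 0.171] 0.82 0.04412551333010344
[ 0.5091 -0.0652  0.2404] [-0.8  1.   6.9] [0.299 0.478 0.155] 1.169 0.04414802975456499
[ 0.5091 -0.0652  0.2404] [-1.2 -0.2  6. ] [0.263 0.328 0.181] 1.518 0.043626712509000375
```

```bash
python3 -m jog '.7 0 0 0 0;.7 0 0 0 0;.7 0 0 0 0;.7 0 0 -.01 0;.7 0 0 -.03 0;.7 0 0 -.04 0;.7 0 0 -.02 0;.7 0 0 0 0;.7 0 0 0 0'
python3 -m jog '.7 -.03 0 -.01 0;.7 -.035 0 0 0;.7 -.035 0 0 0;.7 -.03 0 0 0;.7 0 0 0 0;.7 0 0 0 0;.7 0 0 0 0'
python3 k.py
python3 - <<'E'
from h import *
A=[]
for n,(x0,y0,x1,y1) in [('scene',(185,145,285,245)),('side',(190,140,310,260))]:
    im,K,P=cam(n); A.append(cv2.resize(im[y0:y1,x0:x1],(400,400),interpolation=2))
w=np.load('w8.npz')['im']
save(np.vstack([np.hstack(A),np.hstack([cv2.resize(w,(267,200)),np.zeros((200,533,3),np.uint8)])]),'fin.png')
E
```

```text
t: 30.28
tool_pos: [0.509, -0.0653, 0.3411]
orientation: [3.13, -0.265, 0.006]
force: [-0.3, -0.6, -0.6]
opening: 0.0652
gripper_force: 0.0
t: 30.87
tool_pos: [0.3802, -0.0431, 0.3481]
orientation: [-3.13, 0.266, 0.001]
force: [-0.7, 0.0, 1.4]
opening: 0.065
gripper_force: 0.0
[ 0.38050341 -0.04315302  0.34811928] heading -99.73389779421021 30.9167 [-0.25 -0.5   1.96  0.    1.68  1.49] 0.06510775845610658
red [279.1  98.8  21.   22.8] [ 0.4506 -0.0757  0.187 ] [0.0747 0.0202 0.1611]
green [16.5 37.2 19.4 26.2] [0.5236 0.1008 0.183 ] [ 0.1168 -0.166   0.165 ]
green [251.3  14.3  60.7  76.5] [ 0.5098 -0.0653  0.183 ] [0.1313 0.     0.165 ]
yel [404.5 306.8   8.1  28.6] [ 0.1689 -0.2054  0.073 ] [-0.1809  0.1957  0.2753]
yel [234.3  58.9  11.6  33.9] [ 0.4972 -0.045   0.073 ] [ 0.1156 -0.0179  0.275 ]
```

View pics/fin.png

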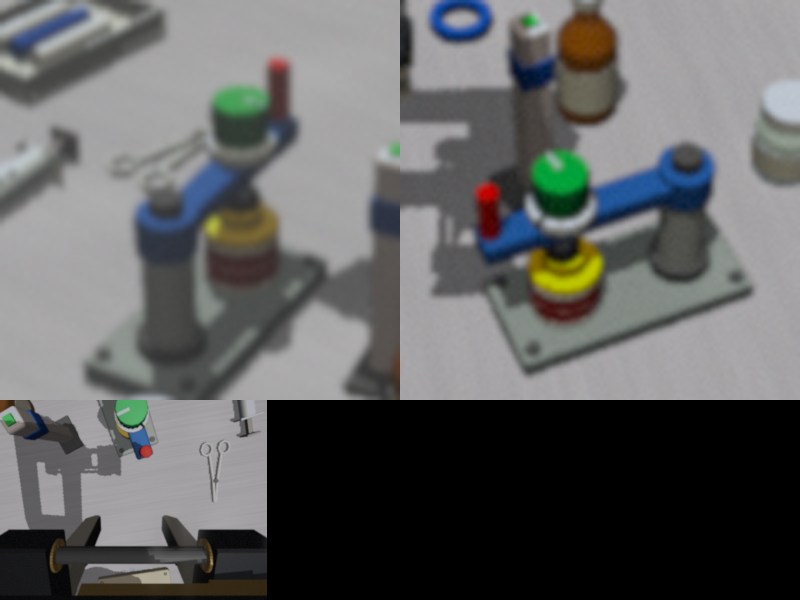

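The final views show the cartridge and ring seated at (240,245), the arm home over them and the pad down on the hub. The handle is at (488,210) in the side half, the bystanders haven't moved, and the gripper is clear.

```bash
python3 -c "
from plant import robot
print(robot.close_job())"
```

```text
the job is handed in; nothing more can be done
None
```

The clamp is loaded and handed in at about 31 s. The cartridge and thrust ring are down on the post, hub up, and the arm is home against its stop. The knob was turned clockwise about 220° in all, the last 100° or so at a steady 0.16–0.20 N m, which I took as the clutch slipping. The robot is clear of everything, and the bystanders looked unmoved in the last pictures.

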